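# Swing the gasketed document case shut and bolt it

## Task

Close the grey document case: push its open lid forward past upright from behind and let go, so that it swings shut by its own weight. The sprung seal then holds the lid a little proud: press it down by the bolt's thumb block until you feel the bolt touch the sill of the staple, and, keeping that light pressure, slide the bolt fully home, so that the lid stays bolted when you let go. Do not force the bolt against the staple, and leave the things around the case as they are.

Things in the scene. Friction and masses are not known exactly. Their poses are not given: they have to be found in the camera images.
- case: Fixed grey metal document case (does not move), 260 mm long (its y) by 170 mm (its x), 70 mm to the rim; a folded deed lies in it. Origin: centre of the underside; x points from the front to the hinge side, y along its length, z up. The hinge axis is parallel to y at x = +89 mm, z = 74 mm. The staple of the bolt stands on the -y end.
- lid (a joint): Lid angle about the hinge, rad: 0.07 to 0.085 = resting shut on the sprung seal, -0.05 to 0.06 = bolted, 1.57 = upright; it stands open at 1.65 to 1.73, held by slight hinge friction (stop at 1.95). The lid is a flat panel 178 x 266 x 4 mm, 0.35 kg. The hinge is damped: pushed to 1.3 or a little less (past upright, towards the front) it falls shut by itself in 2 to 3 s.
- lid_edge (a point): Middle of the lid's free front edge, 178 mm from the hinge axis; moves with the lid. Push the lid near here from the hinge side, i.e. towards the case's -x.
- bolt (a joint): Travel of the steel bolt along the lid, m: 0 = drawn back, 0.025 = fully home (a stop); it grows towards the case's -y. It starts at 0 to 2 mm, slides against about 1.5 N of friction and stays where it is left. The bar is 24 mm wide and 6 mm thick; its tongue, 14 mm wide, reaches 89 mm from the thumb block's middle towards -y.
- bolt_thumb (a point): Centre of the top of the bolt's thumb block: 16 mm along the bolt (case y), 22 mm across (case x), 20 mm high above the bar. Pinch it along the case's y, press and slide by it. With the lid resting shut it lies at case x = -55, y = -50 mm minus the bolt travel, z about 115 mm; pressing lowers it 4 to 18 mm. Flat guide straps, 3 mm above the bar, lie at y = -112 and +35 mm.
- deed_white: Folded deed packet 227 x 124 x 20 mm lying in the case; leave it there. Origin: centre of its underside.
- paste_jar: Bystander: white paste jar with black cap, 64 mm across, 68 mm high, on the -y side of the table. Origin under its centre.
- thread: Bystander: bobbin of linen thread, 33 mm across, 42 mm high. Origin under its centre.
- loupe: Bystander: black eyepiece loupe, 40 mm across, 28 mm high, standing. Origin under its centre.
- tape_roll: Bystander: small roll of cotton tape, 57 mm across, 13 mm high. Origin under its centre.
- staple: Bracket on the case's -y end wall, origin at case x = -55, y = -130, z = 0 mm. In it a keeper is screwed at any height in a 14 mm range, NOT measured: a sill and, 7.8 mm above it, a bridge; the 6 mm tongue must pass between. At rest the tongue's end is over the sill, level with the bridge. A press of 3 to 11 N brings it to the sill; slide at 13 to 16 N. Over 17 N on the staple is too much.
Not all that is in view belongs to the job. Leave any orange or pink look-alike of the deed_white alone.

How it is judged (in metres and radians):
On the way, in this order (a step that is already met when the one before it is completed fails the run):
1. the lid, tipped past upright and let go, is swinging shut by its own weight with nothing of the robot touching the case (value of joint lid between 0.15 and 1.3 rad and velocity of joint lid below -0.1 rad/s and contact force between the arm and case below 0.1 N), for 0.15 s.
2. the lid has come down on its sprung seal (value of joint lid below 0.12 rad), for 0.2 s.
3. the bolt is home under the staple and the lid is held down (value of joint bolt above 0.02 m and value of joint lid below 0.068 rad), for 0.2 s.
At the end, for the whole second after the job is handed in: The lid is held down below its resting height (below 0.068 rad), the bolt is at least 20 of its 25 mm home in the staple, the deed is in the case, and the robot touches nothing (all of step 3 and contact force between the arm and case below 0.1 N and z of deed_white in the frame of case below 0.03 m).
It fails at once if the bolt is forced against the staple: more than 17 N on the staple, from above or from the side (contact force between staple and anything else above 17 N).
It fails at once if a bystander is moved more than 20 mm (distance of any of paste_jar, thread, loupe, tape_roll from where it was at the start of the episode above 0.02 m).
It also fails if it takes over 69 s, if anything falls off the work surface, if the arm or the gripper's body presses on something with over 40 N, if the wrist force passes 120 N, or if a joint passes its speed limit or range.

## Robot

A 6-joint arm with a two-finger parallel gripper is mounted at the origin on the work surface; the furniture and walls round the work are solid. World frame = base frame: x ahead of the robot, y to its left, z up, the work surface at z = 0. Lengths are in m, angles in degrees, forces in N, time in s.
With the tool pointing down it reaches from about 0.4 to 0.825 m from the base axis. Payload 7 kg.
Tool frame: the origin (TCP) lies midway between the tips of the shut fingers; the grasp point (between the pads) lies 19 mm behind it; z points along the fingers, y is the direction in which the jaws open and shut (so a half turn about z gives the same grasp; the last joint's range is limited). The gripper opens to 88 mm and grips with 3 to 60 N. Pads are 19 mm wide; open, the fingers measure 130 mm over their backs; the gripper's body (78 mm by 193 mm) begins 47 mm behind the grasp point.
Start: joints at [88.069, 20.546, 0.682, 0, -70.136, -16.507], TCP at [0.213, 0.64, 0.193] pointing down, gripper open.
Joint ranges: [-176.03, 176.03], [-82.01, 121.73], [-58.28, 71.71], [-173.87, 95.51], [-174.79, -0.11], [-173.66, 173.66]. Speed limits (degrees/s): [136.94, 136.94, 172.46, 180, 180, 180].

## Interface

Orientations are given as [roll, pitch, yaw] about the fixed x, y, z axes, in that order (R = Rz(yaw) Ry(pitch) Rx(roll)).
In Python, from plant import get_state, capture, get_calibration, close_job, boxes_of, cut_out gives the robot as it stands.
- The arm moves only by the tool apply_moves, never from a script. Its argument "commands" is a list of rows, each an object with "grip": the closure, from 0 (fully open) to 1 (shut); "slide": the shift along the tool's x, y, z in m, a list of three; "roll": the turn about the tool's z in degrees. In form: [{"grip": grip, "slide": [x, y, z], "roll": roll}, ...]. A call has 1 to 5 rows; each row is the pose to reach, as a shift and turn from the pose commanded when the call began, along the tool's axes at that moment; what a row does not reach only later rows make up. A row lasts 1/8 s, in which the tool goes at most 62.5 mm and 10.7 degrees, less where a joint would pass 70% of its speed; a pose out of reach is approached as far as the arm can. A call with a gripper value outside its range is refused whole. The fingers move at their own pace and stop on an object; "grip_force" is the grip in N (left out, the last holds). Time passes only in rows, so rows that repeat a pose let the fingers close. It gives the time, the measured TCP pose, the force and the opening at its end, in the units of the state.
- get_state(): the state, without advancing time (a new reading comes with each control period).
- capture(name): name is "side" or "top"; returns (picture, depth): 420x560x3 uint8, red, green, blue; 420x560 float32, m along the optical axis (not along the pixel's ray), 0 where there is no reading.
- get_calibration(name): a dict with "mtx" (3x3 intrinsics, pixels), "distortion" ([k1, k2, p1, p2, k3] as OpenCV has them; the pictures are not rectified), "R" (3x3) and "t" (3): a world point X has camera coordinates R X + t. Camera axes: x right, y down, z forward; pixel columns grow to the right and rows downward; lengths in m; the calibration is good to about 2 mm. A picture is of the moment at which its call begins. get_calibration takes no time and is no camera call.
- close_job(): hands the job in, once; it reports no verdict.
Trained networks look in the newest picture that a camera, given by its name, has taken for a name from the list of things; names that differ only in an ending like _2 or _b are one class to them, and where a whole thing is asked for, a point or a joint stands for the part that bears it (a point fixed in the world has none). Each returns a list of dicts, best first, with "score" (0 to 1); they miss things now and then, are a little off and sometimes report something else, mostly with a low value. They report only what shows in the picture. A call takes as long as a camera call. They do not tell look-alikes from the thing itself.
- boxes_of(name, camera): "position" ([x, y, z] in m, in the coordinates of the camera as it stood for that picture, good to about 4 mm: the middle of the surface that is visible of it).
- cut_out(name, camera): "mask" (420x560 bool, what is visible of it).
The state is a dict: "time_s": time; "joints": joint angles; "qd": joint speeds; "joint_torque": joint torques, N m; "tcp_pos": TCP position; "eef_rot": TCP orientation; "contact_force": force on the tool from outside, world axes, zero at the start; "moment": the same for the moment, N m; "gripper_width": finger opening in m.
Only numpy, scipy, OpenCV 4.12 (cv2) and the standard library are available. Lean on these libraries where they do the work, as an engineer would, in place of code of your own. Each camera call takes 0.05 s, during which the arm holds its last target.

## Working session

There is one attempt and no reset: what is moved stays moved. The work goes in short steps, Python scripts to look and compute and a tool call to move; the robot and the scene stay as the last step left them, time stands still between calls to the robot, and variables do not carry over. Pictures are saved under pics/ and viewed, and the job is handed in when it is done.

Besides the shell and the picture viewer there is one more tool, called after ">>>" as name(argument=value, ...) on one line, values as JSON. apply_moves: Moves the arm, as the interface text tells. Its arguments: {"type":"object","properties":{"commands":{"type":"array"},"grip_force":{"type":"number"}},"required":["commands"]}

```bash
mkdir -p pics; ls
python3 - <<'E'
from plant import *
import cv2,numpy as np
s=get_state();print(s)
for n in ["side","top"]:
    p,d=capture(n);cv2.imwrite(f"pics/{n}0.png",p[:,:,::-1]);c=get_calibration(n)
    print(n,c)
    np.savez(f"{n}0.npz",p=p,d=d)
    R=np.array(c["R"]);t=np.array(c["t"])
    for o in ["case","lid","bolt","bolt_thumb","deed_white","paste_jar","thread","loupe","tape_roll","staple"]:
        b=boxes_of(o,n)
        print(o,[(round(x["score"],2),np.round(R.T@(np.array(x["position"])-t),3)) for x in b[:3]])
E
```

```text
pics
{'time_s': 0.0, 'joints': array([ 8.80667984e+01,  2.05937303e+01,  6.34871127e-01, -2.12460797e-02,
       -7.01338176e+01, -1.65058485e+01]), 'qd': array([-0.02741611, -0.09872215, -0.03883697,  0.07136611,  0.02418224,
       -0.08544659]), 'joint_torque': array([-9.23747939e-04, -5.82714558e+01,  2.93051273e+01,  6.99724853e+00,
        6.86983185e-03, -1.68769852e-04]), 'tcp_pos': array([0.21336245, 0.63983831, 0.1922016 ]), 'eef_rot': array([ 1.79905467e+02, -7.18401491e-03, -1.84462803e+01]), 'contact_force': array([ 0.68423408, -0.18335797, -0.73965004]), 'moment': array([-0.04202455, -0.00375824,  0.01491389]), 'gripper_width': 0.08779548206676205}
side {'mtx': array([[429.5561679 ,   0.        , 277.50881531],
       [  0.        , 429.5561679 , 213.96870455],
       [  0.        ,   0.        ,   1.        ]]), 'distortion': array([0.02570698, 0.        , 0.        , 0.        , 0.        ]), 'R': array([[-0.97397757,  0.22573876, -0.02024113],
       [ 0.15948755,  0.6191863 , -0.76887713],
       [-0.16103234, -0.75209729, -0.63907609]]), 't': array([0.36594488, 0.0
[... 875 characters left out ...]
7198869],
       [ 0.17211015, -0.00414453, -0.98506899]]), 't': array([0.04378901, 0.3785516 , 1.29196063])}
case [(0.86, array([0.433, 0.08 , 0.074]))]
lid [(0.92, array([0.419, 0.126, 0.234]))]
bolt [(0.7, array([0.451, 0.15 , 0.225]))]
bolt_thumb [(0.47, array([0.456, 0.151, 0.23 ]))]
deed_white [(0.93, array([0.416, 0.036, 0.025])), (0.92, array([ 0.168, -0.315,  0.02 ])), (0.8, array([0.235, 0.275, 0.021]))]
paste_jar [(0.57, array([ 0.503, -0.294,  0.071]))]
thread [(0.67, array([ 0.568, -0.019,  0.082])), (0.6, array([ 0.365, -0.246,  0.043]))]
loupe [(0.55, array([0.427, 0.374, 0.026]))]
tape_roll [(0.56, array([0.562, 0.348, 0.011]))]
staple [(0.7, array([ 0.565, -0.017,  0.079]))]
```

View pics/side0.png

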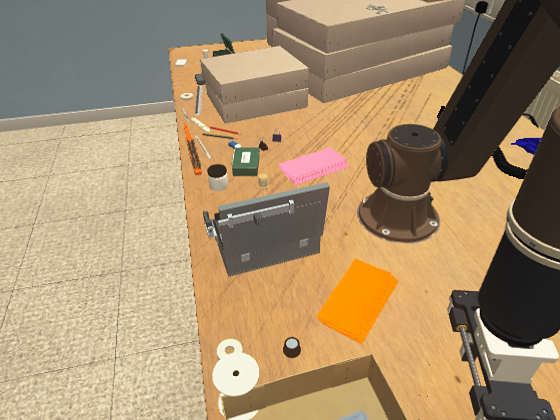

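View pics/top0.png

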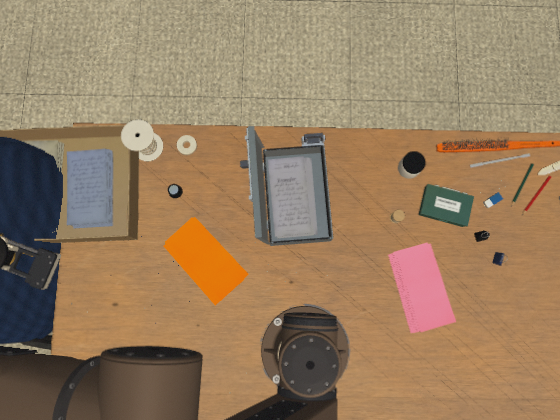

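```bash
cat > h.py <<'E'
import numpy as np,cv2
from plant import *
def pts(n,d):
    c=get_calibration(n);K=np.array(c["mtx"]);D=np.array(c["distortion"]);R=np.array(c["R"]);t=np.array(c["t"])
    h,w=d.shape;v,u=np.mgrid[:h,:w]
    q=cv2.undistortPoints(np.stack([u.ravel(),v.ravel()],1).astype(np.float64)[:,None],K,D)[:,0]
    P=np.c_[q,np.ones(len(q))]*d.ravel()[:,None]
    return ((P-t)@R).reshape(h,w,3)
def proj(n,X):
    c=get_calibration(n);r,_=cv2.Rodrigues(np.array(c["R"]))
    return cv2.projectPoints(np.array(X,float).reshape(-1,1,3),r,np.array(c["t"]),np.array(c["mtx"]),np.array(c["distortion"]))[0][:,0]
def look(n,name,box=None,s=1):
    p,d=capture(n);im=p[:,:,::-1]
    if box: im=im[box[1]:box[3],box[0]:box[2]]
    im=cv2.resize(im,None,fx=s,fy=s,interpolation=cv2.INTER_CUBIC);cv2.imwrite(f"pics/{name}.png",im)
    return p,d
E
python3 - <<'E'
from h import *
z=np.load("side0.npz");P=pts("side",z["d"])
m=cut_out("lid","side")
m=m[0]["mask"];print(m.sum())
d=z["d"]
Q=P[m&(d>0)]
rng=np.random.default_rng(0);best=0
for i in range(500):
    a=Q[rng.choice(len(Q),3,False)];nn=np.cross(a[1]-a[0],a[2]-a[0]);nn/=np.linalg.norm(nn)
    k=abs((Q-a[0])@nn)<.004
    if k.sum()>best:best=k.sum();K=k
L=Q[K];c=L.mean(0);nn=np.linalg.svd(L-c)[2][2];print(best,len(Q),"c",c,"n",nn)
print("yaw",np.degrees(np.arctan2(nn[1],nn[0])),"tilt",np.degrees(np.arcsin(nn[2])))
print(np.percentile(L,[0.5,2,98,99.5],axis=0))
# rim from top
z=np.load("top0.npz");P=pts("top",z["d"])
Z=P[...,2]
m=(Z>.062)&(Z<.08)&(P[...,0]>.22)&(P[...,0]<.62)&(P[...,1]>-.12)&(P[...,1]<.18)
q=P[m];print(len(q));
r=cv2.minAreaRect((q[:,:2]*1000).astype(np.float32));print(r)
im=z["p"][:,:,::-1].copy();im[m]=(0,0,255)
cv2.imwrite("pics/rim.png",cv2.resize(im[100:270,210:380],None,fx=4,fy=3.5))
E
```

```text
5789
4539 5772 c [0.40565906 0.12830925 0.16712254] n [-0.09679508  0.98797857 -0.12053655]
yaw 95.59557321881826 tilt -6.923069499609178
[[0.27629443 0.10580047 0.07707755]
 [0.28053204 0.10892996 0.08058305]
 [0.53508788 0.14819226 0.2522804 ]
 [0.53860919 0.15040197 0.25380426]]
696
((426.28253173828125, 28.287857055664062), (278.5809326171875, 173.356201171875), 5.661128520965576)
```

View pics/rim.png

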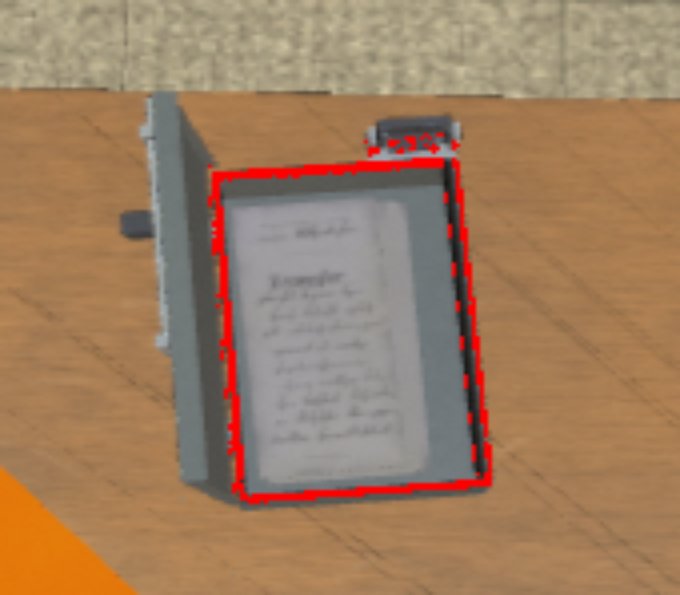

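Run:
```python
from h import *
z=np.load("top0.npz");P=pts("top",z["d"]);Z=P[...,2]
m=(Z>.062)&(Z<.08)&(P[...,0]>.22)&(P[...,0]<.62)&(P[...,1]>-.12)&(P[...,1]<.18)
q=P[m]
for yaw in (5.2,5.6,6.0):
    a=np.radians(yaw+90);ex=np.array([np.cos(a),np.sin(a)]);ey=np.array([-ex[1],ex[0]])
    X=q[:,:2]@ex;Y=q[:,:2]@ey
    k=abs(X-np.median(X))<.2
    h=np.histogram(Y[X>(X.min()+.11)],bins=np.arange(-.62,-.2,.004))
    print(yaw,X.min(),X.max(),Y.max(),Y[X>X.min()+.11].min(),Y.min())
    Yr=Y.max();
    mid=(X.min()+X.max())/2; ym=(Y.max()+Y[X>X.min()+.11].min())/2
    print("origin",mid*ex+ym*ey)
    # side straightness
    for lo in (-.56,-.5,-.44,-.38,-.32):
        s=(Y>lo)&(Y<lo+.06); print(round(X[s].min(),4),round(X[s].max(),4),end=' | ')
    print()
    o=mid*ex+ym*ey
    for nme,x,y,zz in (("staple",-.055,-.13,.08),("hinge",.089,0,.074)):
        print(nme,o+x*ex+y*ey)
```

```text
5.2 -0.09803160459953063 0.07648468125371002 -0.28727685922024837 -0.5497084732014533 -0.5669043081004058
origin [0.41774674 0.02719995]
-0.0964 0.0765 | -0.0964 0.0762 | -0.097 0.0761 | -0.0975 0.0753 | -0.098 0.0746 | 
staple [ 0.55219651 -0.01579146]
hinge [0.40968044 0.11583366]
5.6 -0.10024142019515753 0.07320193693546491 -0.28764794660183685 -0.5502154466834285 -0.5663686349859723
origin [0.4182516  0.02742535]
-0.1 0.0729 | -0.0997 0.0729 | -0.1 0.0732 | -0.1001 0.073 | -0.1002 0.0725 | 
staple [ 0.55299822 -0.01462638]
hinge [0.40956672 0.11600059]
6.0 -0.10365947231136778 0.07072539395220762 -0.287520725761477 -0.5506956034407705 -0.5658053578632964
origin [0.41853352 0.0274319 ]
-0.1037 0.0692 | -0.1029 0.0695 | -0.103 0.0704 | -0.1027 0.0707 | -0.1024 0.0704 | 
staple [ 0.55357043 -0.0136781 ]
hinge [0.40923049 0.11594435]
```

```bash
cat >> h.py <<'E'
from scipy.spatial.transform import Rotation as Ro
A=np.radians(95.6);EX=np.array([np.cos(A),np.sin(A),0]);EY=np.array([-EX[1],EX[0],0]);O=np.array([.4183,.0274,0])
def W(x,y,z): return O+EX*x+EY*y+np.array([0,0,z])
def C(p): d=np.array(p)-O; return np.array([d@EX,d@EY,d[2]])
def to(p):
    s=get_state();R=Ro.from_euler('xyz',s["eef_rot"],degrees=True).as_matrix()
    print("slide",np.round(R.T@(np.array(p)-s["tcp_pos"]),4),"case tcp",np.round(C(s["tcp_pos"]),4),"yaw err roll",-84.4-s["eef_rot"][2],s["eef_rot"],"F",s["contact_force"],s["time_s"])
E
python3 - <<'E'
from h import *
p=W(.19,-.095,.225);print(p);to(p)
E
```

```text
[0.49430585 0.22576358 0.225     ]
slide [ 0.3975  0.3045 -0.0319] case tcp [0.63   0.144  0.1932] yaw err roll -65.96189806593189 [-1.79999563e+02  1.79820477e-03 -1.84381019e+01] F [-0.65314737 -0.31572214 -1.49515062] 1.15
```

Run:
```python
from h import *
im=cv2.imread("pics/side0.png")
th=1.69
for c,pt in (((0,0,255),W(.089+.178*.119,0,.074+.177)),((0,255,0),W(.089,0,.074)),((255,0,255),W(-.055,-.13,.08)),((0,255,255),W(.089+.144*.119+.035,-.05,.074+.144))):
    u=proj("side",[pt])[0];print(u);cv2.circle(im,tuple(int(v) for v in u),2,c,-1)
cv2.imwrite("pics/crop0.png",cv2.resize(im[160:290,190:350],None,fx=4.5,fy=4.5,interpolation=cv2.INTER_CUBIC))
```

```text
[275.26163921 197.48544667]
[274.2883936  247.09367449]
[212.93788765 222.34704607]
[258.91936367 221.60333254]
```

View pics/crop0.png

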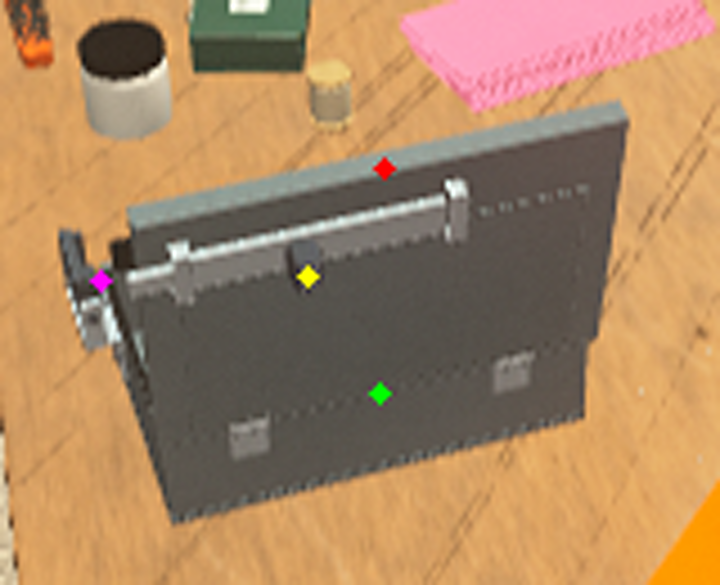

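The case is the only grey panel, at side px (270,225). The thumb block is the dark knob at (258,217) and the staple is at (212,222). The orange (358,300) and pink (314,165) packets are look-alikes and stay untouched. The model points overlay correctly, so I'm moving in behind the lid.

>>> apply_moves(commands=[{"grip": 1,"slide": [0.045,0.035,-0.015],"roll": 10},{"grip": 1,"slide": [0.09,0.07,-0.03],"roll": 20},{"grip": 1,"slide": [0.135,0.105,-0.05],"roll": 30},{"grip": 1,"slide": [0.18,0.14,-0.06],"roll": 40},{"grip": 1,"slide": [0.22,0.17,-0.06],"roll": 50}], grip_force=20)

```text
time_s: 1.78
tcp_pos: [0.3695, 0.4082, 0.2546]
eef_rot: [-179.9, 0.1, -68.8]
contact_force: [1.0, 0.3, 0.4]
gripper_width: 0.0432
```

Run:
```python
from h import *
to(W(.20,-.095,.24))
```

```text
slide [ 0.2056 -0.0529  0.0144] case tcp [0.3837 0.0114 0.2546] yaw err roll -15.632186654536511 [-1.79885340e+02  9.49876735e-02 -6.87678133e+01] F [0.98580459 0.34839736 0.37544725] 1.775
```

>>> apply_moves(commands=[{"grip": 1,"slide": [0.05,-0.013,0.0],"roll": 8},{"grip": 1,"slide": [0.1,-0.026,0.0],"roll": 15.6},{"grip": 1,"slide": [0.15,-0.04,0.0],"roll": 15.6},{"grip": 1,"slide": [0.195,-0.053,0.0],"roll": 15.6},{"grip": 1,"slide": [0.195,-0.053,0.0],"roll": 15.6}])

```text
time_s: 2.4
tcp_pos: [0.4907, 0.2453, 0.2532]
eef_rot: [-180.0, -0.0, -84.2]
contact_force: [-0.1, 0.7, 0.3]
gripper_width: 0.0006
```

Run:
```python
from h import *
look("side","s1",(150,100,400,300),3)
to(W(.15,-.095,.225))
```

```text
slide [ 0.0609 -0.002   0.0282] case tcp [ 0.2109 -0.0928  0.2532] yaw err roll -0.19765144782569166 [ 1.79998643e+02  1.82688525e-03 -8.42023486e+01] F [-1.17567474 -0.17969218  0.83505381] 2.45
```

View pics/s1.png

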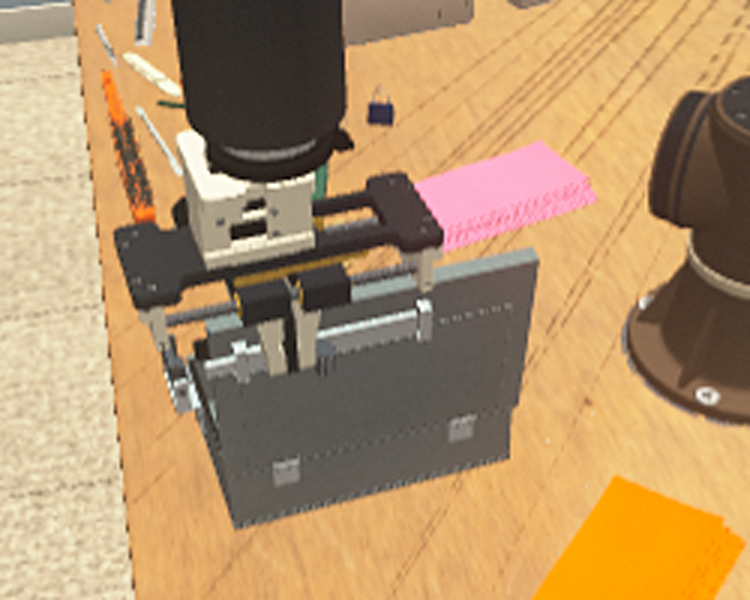

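>>> apply_moves(commands=[{"grip": 1,"slide": [0.02,-0.002,0.015],"roll": 0},{"grip": 1,"slide": [0.04,-0.002,0.028],"roll": 0},{"grip": 1,"slide": [0.06,-0.002,0.028],"roll": 0},{"grip": 1,"slide": [0.075,-0.002,0.028],"roll": 0},{"grip": 1,"slide": [0.09,-0.002,0.028],"roll": 0}])

```text
time_s: 3.08
tcp_pos: [0.5011, 0.1574, 0.2257]
eef_rot: [-179.9, 0.0, -84.0]
contact_force: [0.6, -0.0, 0.2]
gripper_width: 0.0004
```

Run:
```python
from h import *
to(W(.05,-.095,.225))
```

```text
slide [0.0713 0.0005 0.0007] case tcp [ 0.1213 -0.0951  0.2257] yaw err roll -0.35870030525148877 [-1.79944446e+02  2.48470036e-02 -8.40412997e+01] F [ 0.60701121 -0.04260758  0.15413696] 3.075
```

>>> apply_moves(commands=[{"grip": 1,"slide": [0.013,0,0],"roll": 0},{"grip": 1,"slide": [0.026,0,0],"roll": 0},{"grip": 1,"slide": [0.039,0,0],"roll": 0},{"grip": 1,"slide": [0.051,0,0],"roll": 0}])

```text
time_s: 3.58
tcp_pos: [0.5061, 0.1068, 0.2252]
eef_rot: [-180.0, -0.0, -84.0]
contact_force: [0.7, -0.6, -0.5]
gripper_width: 0.0004
```

Run:
```python
from h import *
look("side","s2",(150,100,400,300),3)
to(W(.05,-.095,.225))
```

```text
slide [0.0195 0.0001 0.0002] case tcp [ 0.0695 -0.095   0.2252] yaw err roll -0.3482370131088146 [ 1.79987142e+02 -1.80407219e-02 -8.40517630e+01] F [-0.420804   -1.02574066 -0.97750234] 3.625
```

View pics/s2.png

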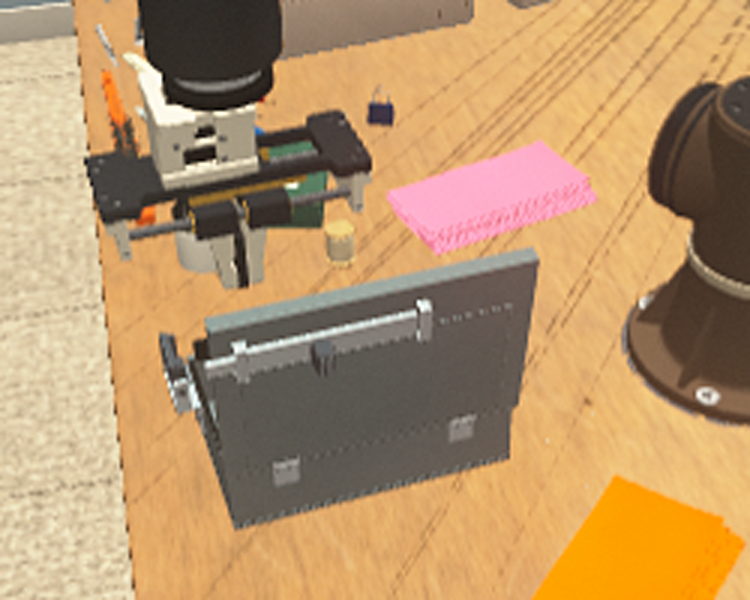

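Run:
```python
from h import *
s=get_state();print(s["tcp_pos"],s["joints"])
for n in ("side","top"):
    print(n,proj(n,[s["tcp_pos"]]))
p,d=look("top","t2",(180,80,420,280),3)
P=pts("top",d);print("top lid edge pts")
z=P[...,2];m=(z>.2)&(z<.27)&(P[...,1]>.05)&(P[...,1]<.2)&(P[...,0]>.25)&(P[...,0]<.6);q=P[m];print(len(q),np.percentile(q,[1,50,99],axis=0))
p,d=capture("side");P=pts("side",d);
m=np.array(cut_out("lid","side")[0]["mask"]);q=P[m];print(np.percentile(q,[1,50,99],axis=0))
```

```text
[0.50601757 0.10586541 0.22518074] [ 3.36028163e+01  4.36878481e+00 -1.60926466e+01  1.06844892e-02
 -6.95583318e+01 -2.76583146e+01]
side [[231.59134124 204.80994776]]
top [[266.4597773  142.90383493]]
top lid edge pts
612 [[0.30924475 0.11464709 0.21253327]
 [0.4026092  0.1337054  0.25001235]
 [0.53516597 0.16538605 0.25576954]]
[[0.27850829 0.10611438 0.07832954]
 [0.41552452 0.12994853 0.18325307]
 [0.5402038  0.16652426 0.25492364]]
```

View pics/t2.png

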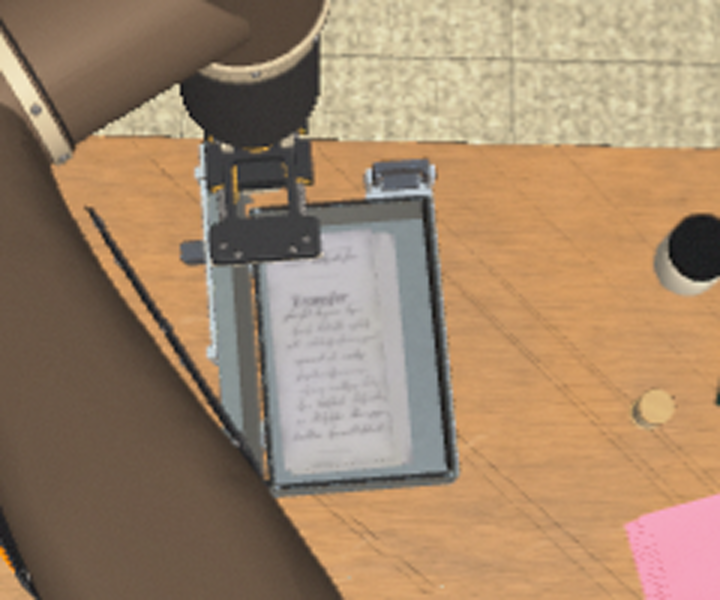

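Run:
```python
from h import *
print(proj("side",[W(.2109,-.0928,.2532),W(.1213,-.095,.2257)]))
p,d=capture("side");P=pts("side",d)
import numpy as np
# lid plane now
m=np.array(cut_out("lid","side")[0]["mask"])
Q=P[m&(d>0)];Cq=np.array([C(x) for x in Q])
k=(Cq[:,1]>.05)&(Cq[:,1]<.12)
f=np.polyfit(Cq[k,2],Cq[k,0],1);print("slope",f,"theta",np.pi/2+np.arctan(f[0]))
k=(Cq[:,1]<-.07)&(Cq[:,1]>-.12);
for zlo in np.arange(.08,.26,.02):
    kk=k&(Cq[:,2]>zlo)&(Cq[:,2]<zlo+.02)
    if kk.sum(): print(round(zlo,2),np.median(Cq[kk,0]),kk.sum())
# fingers: points near tip
for v in range(186,212,3):
    print(v,[tuple(np.round(C(P[v,u]),3)) for u in (228,231,236)])
```

```text
[[247.96663068 234.07548197]
 [237.10047627 218.07371126]]
slope [0.11520903 0.08155193] theta 1.685499649483022
0.08 0.09173334547330236 94
0.1 0.09458697825578946 105
0.12 0.09707920584075967 106
0.14 0.09959713774616391 114
0.16 0.10223552056488949 111
0.18 0.10457019345282756 107
0.2 0.11562131840083288 95
0.22 0.11363029757412295 189
0.24 0.10904570524487646 195
186 [(np.float64(0.078), np.float64(-0.1), np.float64(0.286)), (np.float64(0.079), np.float64(-0.093), np.float64(0.285)), (np.float64(0.081), np.float64(-0.082), np.float64(0.284))]
189 [(np.float64(0.082), np.float64(-0.101), np.float64(0.281)), (np.float64(0.078), np.float64(-0.094), np.float64(0.277)), (np.float64(0.081), np.float64(-0.083), np.float64(0.276))]
192 [(np.float64(0.082), np.float64(-0.102), np.float64(0.273)), (np.float64(0.078), np.float64(-0.095), np.float64(0.269)), (np.float64(0.081), np.float64(-0.084), np.float64(0.268))]
195 [(np.float64(0.081), np.float64(-0.103), np.float64(0.264)), (np.float64(-0.261), np.float64(-0.035), np.float64(0.003)), (np.float64(-0.256), np.float64(-0.02), np.float64(
[... 234 characters left out ...]
0.052), np.float64(0.002)), (np.float64(-0.231), np.float64(-0.043), np.float64(0.002)), (np.float64(-0.224), np.float64(-0.028), np.float64(0.003))]
204 [(np.float64(0.099), np.float64(-0.108), np.float64(0.253)), (np.float64(0.103), np.float64(-0.102), np.float64(0.254)), (np.float64(0.107), np.float64(-0.091), np.float64(0.254))]
207 [(np.float64(0.11), np.float64(-0.111), np.float64(0.253)), (np.float64(0.112), np.float64(-0.104), np.float64(0.253)), (np.float64(0.11), np.float64(-0.093), np.float64(0.249))]
210 [(np.float64(0.112), np.float64(-0.112), np.float64(0.247)), (np.float64(0.111), np.float64(-0.105), np.float64(0.244)), (np.float64(0.11), np.float64(-0.093), np.float64(0.24))]
```

Run:
```python
from h import *
p,d=look("side","s3",(175,120,285,215),7)
s=get_state();T=s["tcp_pos"];print(T,s["gripper_width"])
P=pts("side",d)
m=(abs(P[...,0]-T[0])<.06)&(abs(P[...,1]-T[1])<.03)&(P[...,2]>.2)
for z in np.arange(.2,.42,.01):
    k=m&(P[...,2]>z)&(P[...,2]<=z+.01)
    if k.sum(): q=P[k]-T;print(round(z-T[2],3),k.sum(),np.round([q[:,0].min(),q[:,0].max(),q[:,1].min(),q[:,1].max()],3))
p,d=capture("top");P=pts("top",d)
m=(abs(P[...,0]-T[0])<.1)&(abs(P[...,1]-T[1])<.1)
```

```text
[0.50603808 0.10786242 0.22513874] 0.0005073893244041576
-0.005 1 [0.034 0.034 0.026 0.026]
0.005 2 [-0.06  -0.057  0.029  0.03 ]
0.015 1 [-0.058 -0.058  0.03   0.03 ]
0.025 99 [-0.06   0.032  0.006  0.03 ]
0.035 39 [-0.015  0.017 -0.008  0.011]
0.045 54 [-0.015  0.017 -0.007  0.013]
0.055 55 [-0.016  0.016 -0.002  0.014]
0.065 61 [-0.02   0.019  0.005  0.013]
0.075 76 [-0.021  0.02  -0.     0.015]
0.085 16 [-0.01   0.02   0.     0.013]
0.095 10 [-0.006  0.036 -0.017  0.01 ]
0.105 18 [-0.06   0.035 -0.004  0.03 ]
0.115 110 [-0.06   0.044 -0.029  0.03 ]
0.125 172 [-0.059  0.052 -0.029  0.03 ]
0.135 390 [-0.06  0.06 -0.03  0.03]
0.145 184 [-0.06   0.059 -0.027  0.03 ]
0.155 153 [-0.018  0.052 -0.015  0.028]
0.165 150 [-0.018  0.052 -0.014  0.028]
0.175 98 [-0.018  0.052 -0.016  0.028]
0.185 23 [-0.02   0.054 -0.028  0.029]
```

View pics/s3.png

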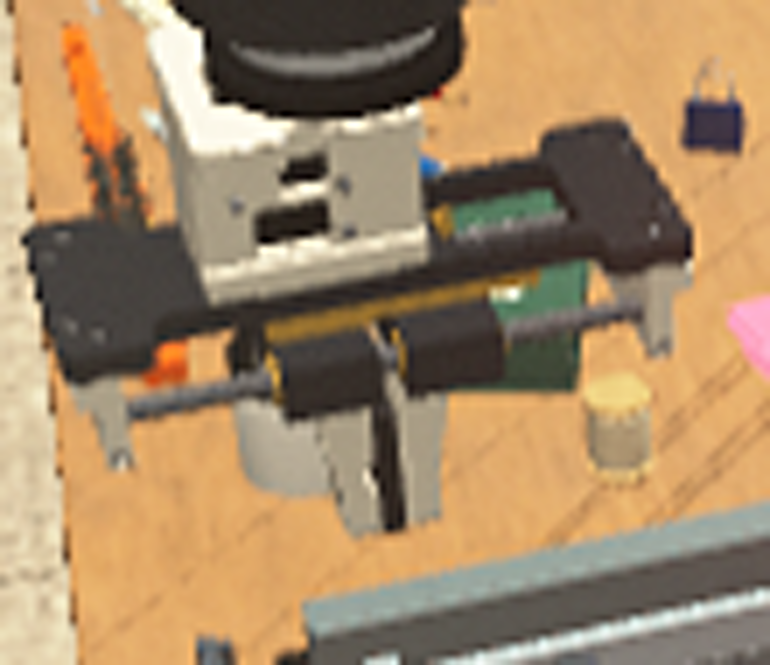

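Run:
```python
from h import *
T=get_state()["tcp_pos"]
for dz in (0,.02,.025,.03,.035,.04):
    print(dz,np.round(proj("side",[T+EX*.0095+[0,0,dz],T-EX*.0095+[0,0,dz]]),1).tolist())
p,d=capture("side");print(np.round(d[188:202,226:232],3)); print(p[188:202,228])
```

```text
0 [[232.7, 207.8], [230.7, 203.0]]
0.02 [[231.9, 201.0], [230.0, 196.2]]
0.025 [[231.8, 199.2], [229.8, 194.5]]
0.03 [[231.6, 197.5], [229.6, 192.8]]
0.035 [[231.4, 195.8], [229.4, 191.1]]
0.04 [[231.2, 194.0], [229.2, 189.3]]
[[0.    0.958 0.966 0.959 0.962 0.964]
 [0.96  0.955 0.964 0.966 0.964 0.964]
 [0.96  0.963 0.962 0.963 0.    0.967]
 [0.964 0.964 0.966 0.966 0.968 0.968]
 [0.965 0.967 0.967 0.966 0.971 0.971]
 [0.968 0.966 0.966 0.972 0.972 0.974]
 [0.969 0.969 0.968 0.974 0.973 0.975]
 [0.972 0.969 0.973 1.409 0.976 1.409]
 [1.403 1.406 1.4   1.401 1.4   1.404]
 [1.393 1.397 1.4   1.399 1.394 1.397]
 [1.396 1.393 1.399 1.398 1.397 1.39 ]
 [1.389 1.384 1.392 1.389 1.386 1.39 ]
 [1.386 1.384 1.384 1.383 1.385 1.383]
 [1.387 1.385 1.381 1.389 1.38  1.382]]
[[108  97  83]
 [204 191 164]
 [210 196 168]
 [174 162 136]
 [175 162 138]
 [173 160 135]
 [171 160 136]
 [152 145 124]
 [191 149 104]
 [219 161  98]
 [225 168 103]
 [229 176 107]
 [231 176 106]
 [230 176 103]]
```

>>> apply_moves(commands=[{"grip": 1,"slide": [-0.0,0,-0.02],"roll": 0},{"grip": 1,"slide": [-0.04,0,-0.02],"roll": 0},{"grip": 1,"slide": [-0.09,0,-0.02],"roll": 0},{"grip": 1,"slide": [-0.09,0,0.015],"roll": 0},{"grip": 1,"slide": [-0.09,0,0.035],"roll": 0}])

```text
time_s: 4.65
tcp_pos: [0.4958, 0.1978, 0.1886]
eef_rot: [179.9, -0.0, -83.9]
contact_force: [0.3, -1.4, 0.7]
gripper_width: 0.0003
```

Run:
```python
from h import *
look("side","s4",(175,120,315,225),5)
to(W(.05,-.095,.19))
T=get_state()["tcp_pos"]
print(proj("side",[T+EX*.0095+[0,0,.035]]))
```

```text
slide [ 0.1113 -0.0016 -0.0036] case tcp [ 0.1613 -0.0926  0.1862] yaw err roll -0.40110820610895814 [ 1.79738995e+02 -1.03241468e-01 -8.39988918e+01] F [-1.69748015 -0.33757396 -3.3982698 ] 4.7
[[244.02294651 233.21225361]]
```

View pics/s4.png

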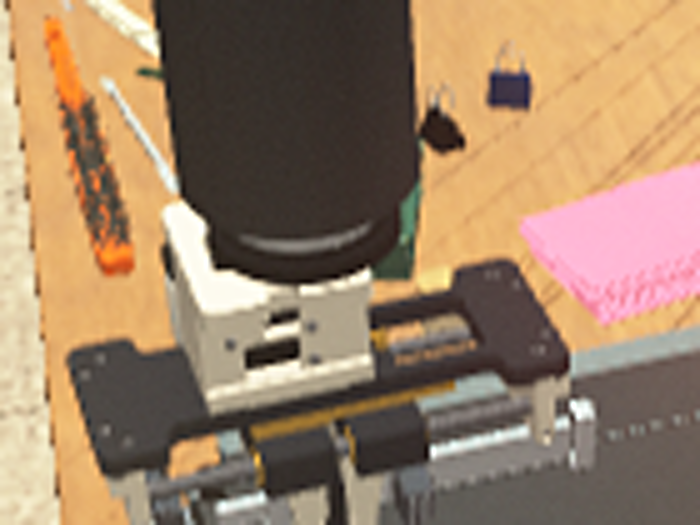

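Run:
```python
from h import *
p,d=look("side","s5",(175,180,315,285),5)
to(W(.05,-.095,.19))
```

```text
slide [ 0.1111 -0.0011 -0.0019] case tcp [ 0.1611 -0.0931  0.1879] yaw err roll -0.39699501211921984 [ 1.79785034e+02 -1.12918496e-01 -8.40030050e+01] F [ 1.39604272 -0.76031924  0.17113023] 4.75
```

View pics/s5.png

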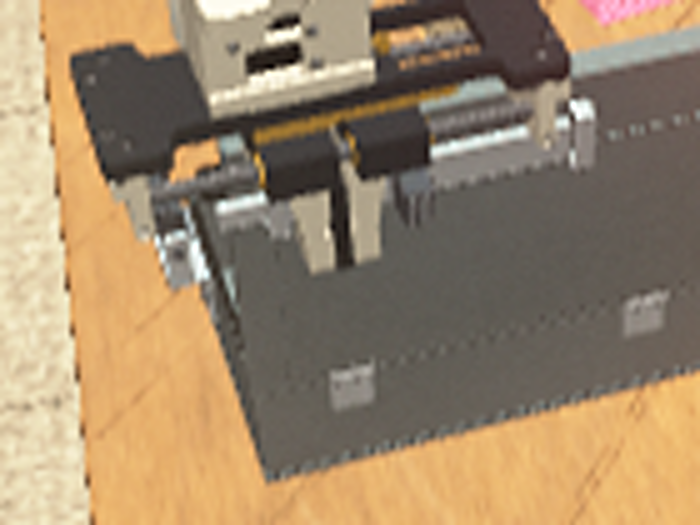

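>>> apply_moves(commands=[{"grip": 1,"slide": [0.02,0,0],"roll": 0.4},{"grip": 1,"slide": [0.035,0,0],"roll": 0.4},{"grip": 1,"slide": [0.048,0,0],"roll": 0.4},{"grip": 1,"slide": [0.06,0,0],"roll": 0.4},{"grip": 1,"slide": [0.072,0,0],"roll": 0.4}])

```text
time_s: 5.38
tcp_pos: [0.5044, 0.1245, 0.1903]
eef_rot: [-180.0, 0.0, -84.5]
contact_force: [1.0, 1.3, 0.3]
gripper_width: 0.0008
```

```bash
cat >> h.py <<'E'
def theta(n="side"):
    p,d=capture(n);P=pts(n,d);o=cut_out("lid",n)
    if not o: print("no lid");return
    q=P[np.array(o[0]["mask"])&(d>0)]-O
    q=np.c_[q@EX,q@EY,q[:,2]];k=(q[:,1]>.05)&(q[:,1]<.12)
    print("score",o[0]["score"],"n",k.sum())
    q=q[k]; r=np.hypot(q[:,0]-.089,q[:,2]-.074); q=q[(r>.04)&(r<.2)]
    a=np.arctan2(q[:,2]-.074,.089-q[:,0]);print("theta pct",np.percentile(a,[10,50,90]),len(q))
E
python3 - <<'E'
from h import *
theta();to(W(.05,-.095,.19))
E
```

```text
score 0.63 n 1620
theta pct [1.4168893  1.43815799 1.47211318] 1352
slide [ 0.0378 -0.0005 -0.    ] case tcp [ 0.0878 -0.0946  0.1899] yaw err roll 0.10861139899051864 [ 1.79950461e+02 -3.03571790e-02 -8.45086114e+01] F [0.26193886 0.5940593  0.03616829] 5.475
```

>>> apply_moves(commands=[{"grip": 1,"slide": [0.013,0,0],"roll": 0},{"grip": 1,"slide": [0.026,0,0],"roll": 0},{"grip": 1,"slide": [0.038,0,0],"roll": 0},{"grip": 1,"slide": [0.0,0,0],"roll": 0},{"grip": 1,"slide": [-0.04,0,-0.01],"roll": 0}])

```text
time_s: 6.1
tcp_pos: [0.5, 0.1646, 0.1998]
eef_rot: [179.9, -0.1, -84.6]
contact_force: [-1.0, 0.4, 0.5]
gripper_width: 0.0004
```

Run:
```python
from h import *
theta();look("side","s6",(175,100,375,275),4);to(W(.05,-.095,.19))
```

```text
score 0.76 n 1743
theta pct [1.0876959  1.11169679 1.1496415 ] 1402
slide [0.0801 0.0005 0.0105] case tcp [ 0.1301 -0.0954  0.2005] yaw err roll -0.06791649111620757 [-1.79965608e+02  4.21961271e-03 -8.43320835e+01] F [-9.54410242e-01 -1.09593560e+00  1.53233232e-05] 6.25
```

View pics/s6.png

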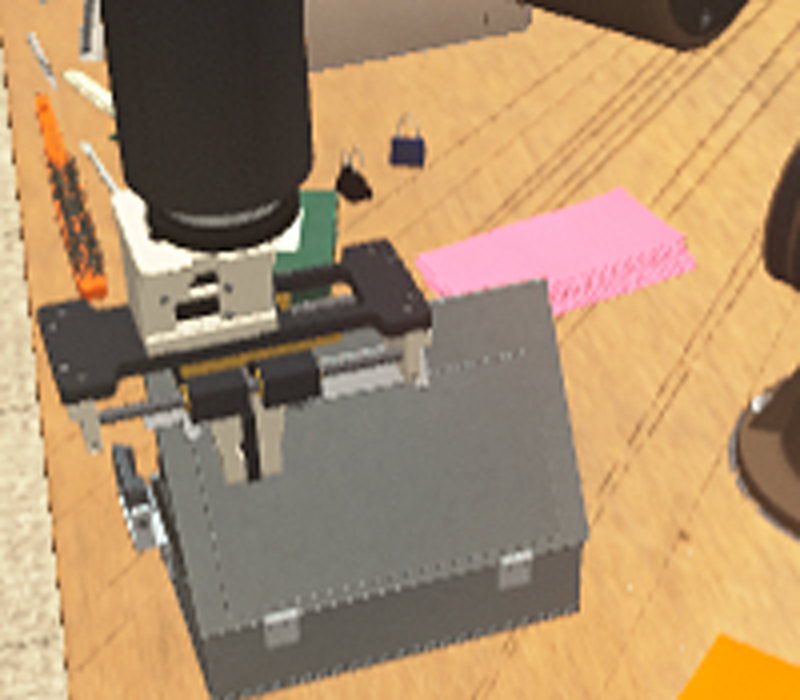

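>>> apply_moves(commands=[{"grip": 0.6,"slide": [-0.02,0,-0.02],"roll": 0},{"grip": 0.6,"slide": [-0.02,0.02,-0.04],"roll": 0},{"grip": 0.6,"slide": [-0.02,0.045,-0.06],"roll": 0},{"grip": 0.6,"slide": [-0.02,0.045,-0.06],"roll": 0},{"grip": 0.6,"slide": [-0.02,0.045,-0.06],"roll": 0}])

```text
time_s: 6.88
tcp_pos: [0.4536, 0.1802, 0.2598]
eef_rot: [180.0, 0.0, -84.5]
contact_force: [-0.0, 0.4, 0.9]
gripper_width: 0.0346
```

>>> apply_moves(commands=[{"grip": 0.6,"slide": [0,0,0],"roll": 0},{"grip": 0.6,"slide": [0,0,0],"roll": 0},{"grip": 0.6,"slide": [0,0,0],"roll": 0},{"grip": 0.6,"slide": [0,0,0],"roll": 0},{"grip": 0.6,"slide": [0,0,0],"roll": 0}])

```text
time_s: 7.5
tcp_pos: [0.4536, 0.1809, 0.2601]
eef_rot: [180.0, -0.0, -84.4]
contact_force: [0.1, -0.2, 0.4]
gripper_width: 0.035
```

>>> apply_moves(commands=[{"grip": 0.6,"slide": [0,0,0],"roll": 0},{"grip": 0.6,"slide": [0,0,0],"roll": 0},{"grip": 0.6,"slide": [0,0,0],"roll": 0},{"grip": 0.6,"slide": [0,0,0],"roll": 0},{"grip": 0.6,"slide": [0,0,0],"roll": 0}])

```text
time_s: 8.12
tcp_pos: [0.4535, 0.1808, 0.2602]
eef_rot: [-180.0, 0.0, -84.4]
contact_force: [0.1, 0.9, 0.5]
gripper_width: 0.0354
```

>>> apply_moves(commands=[{"grip": 0.6,"slide": [0,0,0],"roll": 0},{"grip": 0.6,"slide": [0,0,0],"roll": 0},{"grip": 0.6,"slide": [0,0,0],"roll": 0},{"grip": 0.6,"slide": [0,0,0],"roll": 0},{"grip": 0.6,"slide": [0,0,0],"roll": 0}])

```text
time_s: 8.75
tcp_pos: [0.4536, 0.1808, 0.2602]
eef_rot: [-180.0, 0.0, -84.4]
contact_force: [-0.4, 0.0, -0.2]
gripper_width: 0.0353
```

Run:
```python
from h import *
theta();look("side","s7",(175,100,375,275),4);p,d=look("top","t7",(200,80,400,280),3)
P=pts("top",d)
for o in("bolt","bolt_thumb","staple"):
  for n in("side","top"):
    c=get_calibration(n)
    print(o,n,[(round(b["score"],2),np.round(C(np.array(c["R"]).T@(np.array(b["position"])-c["t"])),4)) for b in boxes_of(o,n)[:2]])
to(W(-.055,-.05,.19))
```

```text
score 0.63 n 1158
theta pct [0.10969628 0.13422336 0.18611968] 857
bolt side [(0.7, array([-0.0521, -0.047 ,  0.0998]))]
bolt top [(0.72, array([-0.0509, -0.0444,  0.1016]))]
bolt_thumb side [(0.67, array([-0.0521, -0.0475,  0.0984]))]
bolt_thumb top [(0.97, array([-0.0535, -0.0449,  0.1016])), (0.72, array([-0.328 , -0.0566,  0.07  ]))]
staple side [(0.6, array([-0.033 , -0.1434,  0.0837]))]
staple top [(0.74, array([-0.0559, -0.1439,  0.0913])), (0.58, array([0.0005, 0.002 , 0.0891]))]
slide [ 2.043e-01 -1.000e-04  7.020e-02] case tcp [ 0.1493 -0.0501  0.2602] yaw err roll 0.03918083144904472 [-1.79997901e+02  3.58457592e-03 -8.44391808e+01] F [ 0.56300079 -0.10250134 -0.05296145] 9.25
```

View pics/s7.png

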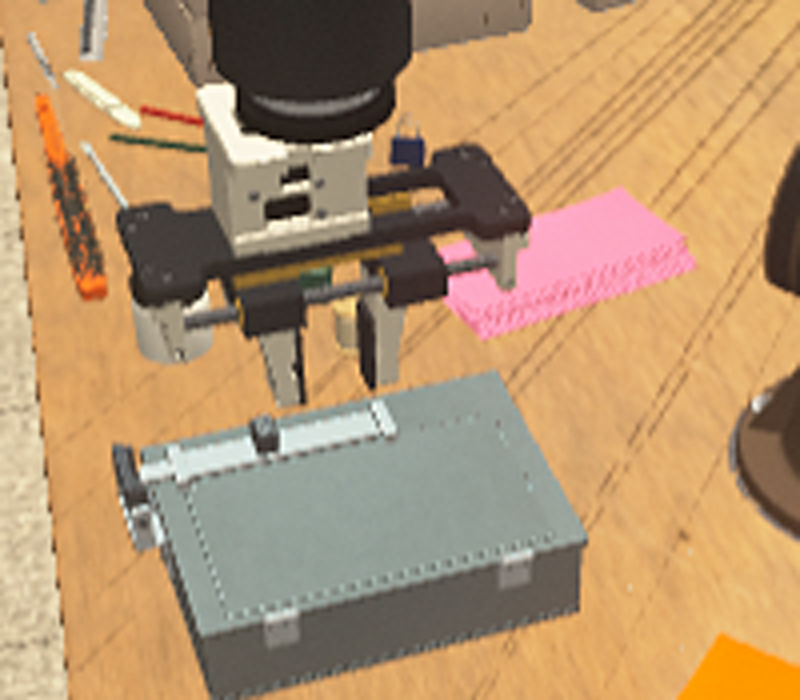

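View pics/t7.png

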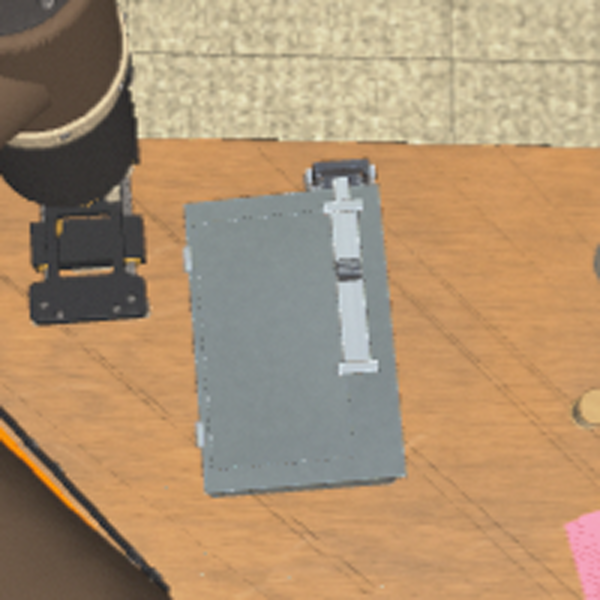

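Run:
```python
from h import *
for n in("top","side"):
    p,d=capture(n);P=pts(n,d)-O;c=np.stack([P@EX,P@EY,P[...,2]],-1)
    m=(c[...,0]>-.09)&(c[...,0]<-.02)&(c[...,1]>-.09)&(c[...,1]<-.01)
    k=m&(c[...,2]>.107)&(c[...,2]<.13)
    q=c[k];print(n,len(q),q.min(0),q.max(0),np.median(q,0))
    k=m&(c[...,2]<.105)&(c[...,2]>.07)&(abs(c[...,0]+.05)<.008);print("bar z",np.median(c[k],0))
    o=cut_out("bolt_thumb",n)
    mk=np.array(o[0]["mask"]);vu=np.argwhere(mk);print(o[0]["score"],mk.sum(),vu.min(0),vu.max(0))
    # candidates
    for X in [(-.055,-.05,.115),(-.055,-.045,.115),(-.05,-.045,.115)]: print(X,proj(n,[W(*X)])[0])
    im=p[:,:,::-1]; b=proj(n,[W(-.055,-.05,.115)])[0].astype(int)
    cr=im[b[1]-25:b[1]+25,b[0]-30:b[0]+30].copy();cr=cv2.resize(cr,None,fx=8,fy=8,interpolation=cv2.INTER_CUBIC)
    ax=[W(-.055+sx*.011,-.05+sy*.008,.115) for sx,sy in((-1,-1),(-1,1),(1,1),(1,-1))]
    uv=((proj(n,ax)-(b-[30,25])+.5)*8).astype(int);cv2.polylines(cr,[uv.reshape(-1,1,2)],True,(0,0,255),1)
    cv2.imwrite(f"pics/th_{n}.png",cr)
```

```text
top 57 [-0.06429811 -0.05825635  0.10749069] [-0.04244069 -0.04069939  0.12490569] [-0.05349574 -0.04782948  0.1165661 ]
bar z [-0.04905046 -0.04165004  0.09702047]
0.57 412 [140 310] [199 322]
(-0.055, -0.05, 0.115) [316.44805138 168.82036753]
(-0.055, -0.045, 0.115) [316.61640084 170.66343209]
(-0.05, -0.045, 0.115) [314.71967993 170.80322371]
side 50 [-0.06366935 -0.05732891  0.10757526] [-0.04005841 -0.04144718  0.12284187] [-0.04755967 -0.05023786  0.11788166]
bar z [-0.04651193 -0.05184843  0.09791745]
0.69 350 [203 210] [219 269]
(-0.055, -0.05, 0.115) [240.12606925 206.17096132]
(-0.055, -0.045, 0.115) [241.88839852 205.77982806]
(-0.05, -0.045, 0.115) [242.36156218 206.85136649]
```

View pics/th_top.png

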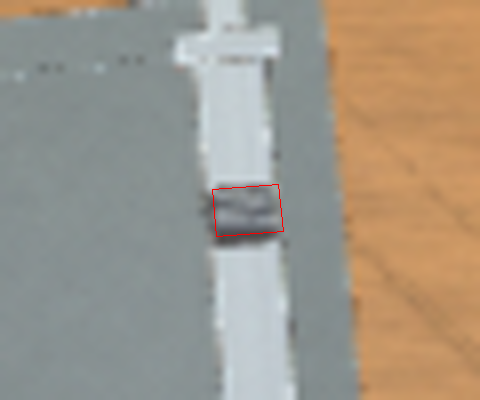

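View pics/th_side.png

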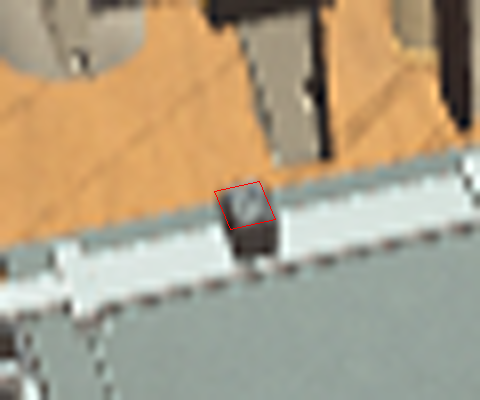

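>>> apply_moves(commands=[{"grip": 0.6,"slide": [0.06,0,0],"roll": 0},{"grip": 0.6,"slide": [0.12,0,0.02],"roll": 0},{"grip": 0.6,"slide": [0.17,0,0.06],"roll": 0},{"grip": 0.6,"slide": [0.2033,0,0.11],"roll": 0},{"grip": 0.6,"slide": [0.2033,0,0.145],"roll": 0}])

```text
time_s: 10.07
tcp_pos: [0.4722, -0.0238, 0.1132]
eef_rot: [179.9, -0.0, -84.6]
contact_force: [0.9, -0.4, 0.2]
gripper_width: 0.0349
```

>>> apply_moves(commands=[{"grip": 0.6,"slide": [0,0,0],"roll": 0}])

```text
time_s: 10.2
tcp_pos: [0.4714, -0.0226, 0.1132]
eef_rot: [179.7, -0.1, -84.5]
contact_force: [0.7, -0.6, 1.0]
gripper_width: 0.0351
```

```bash
cat >> h.py <<'E'
def force(k=6):
    F=[];Z=[]
    for i in range(k):
        capture("top");s=get_state();F.append(s["contact_force"]);Z.append(C(s["tcp_pos"]))
    F=np.array(F);print("F mean",np.round(F.mean(0),2),"sd",np.round(F.std(0),2),"Fcase",np.round([F.mean(0)@EX,F.mean(0)@EY],2),"tcp case",np.round(np.mean(Z,0),4),"w",s["gripper_width"],"t",s["time_s"])
E
python3 - <<'E'
from h import *
force();look("side","s8",(185,120,325,225),5);look("top","t8",(240,100,360,200),5);to(W(-.054,-.0495,.065))
T=get_state()["tcp_pos"];print(proj("side",[T+[0,0,.035]]))
E
```

```text
F mean [0.12 0.11 0.54] sd [0.42 0.32 0.37] Fcase [ 0.1  -0.13] tcp case [-0.0537 -0.0509  0.1165] w 0.03518095431663034 t 10.5
slide [0.0005 0.0012 0.0512] case tcp [-0.0535 -0.0506  0.1162] yaw err roll -0.005696423288583219 [-1.79887159e+02  2.78828656e-02 -8.43943036e+01] F [-0.85057044 -0.49042134 -0.14741159] 10.6
[[239.02163134 196.01409235]]
```

View pics/s8.png

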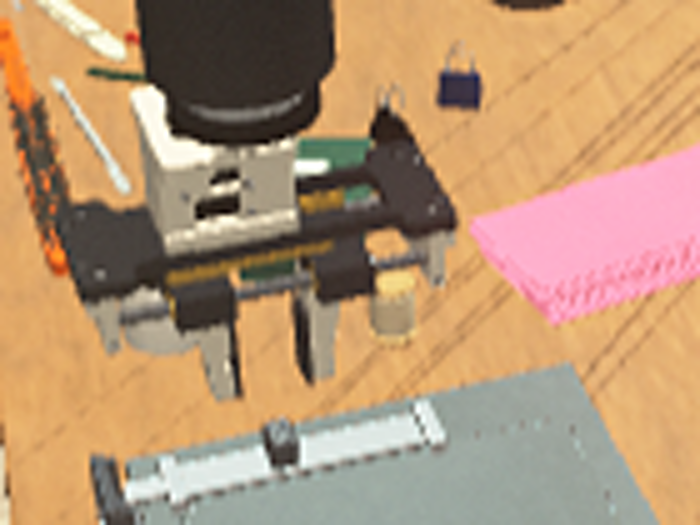

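View pics/t8.png

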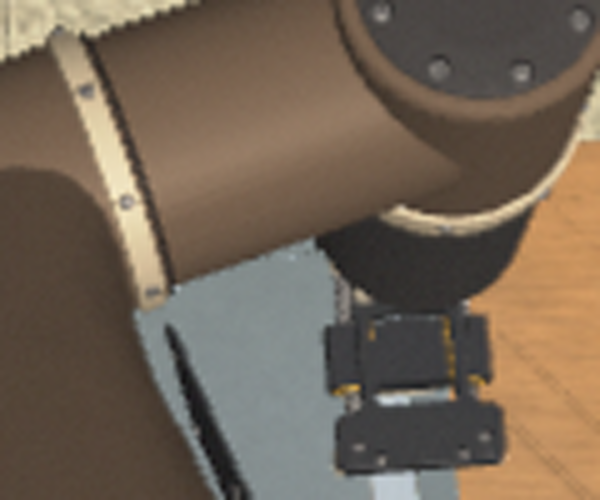

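Run:
```python
from h import *
z=np.load("top0.npz");P=pts("top",z["d"])-O;c=np.stack([P@EX,P@EY,P[...,2]],-1)
m=(c[...,0]>-.11)&(c[...,0]<0)&(c[...,1]>-.2)&(c[...,1]<-.133)&(c[...,2]>.03)&(c[...,2]<.2)
q=c[m];print(q.min(0),q.max(0),np.percentile(q[:,2],[50,90,99]))
p,d=capture("side");P=pts("side",d)-O;c=np.stack([P@EX,P@EY,P[...,2]],-1)
m=(c[...,0]>-.11)&(c[...,0]<0)&(c[...,1]>-.2)&(c[...,1]<-.133)&(c[...,2]>.03)&(c[...,2]<.13)
q=c[m];print(q.min(0),q.max(0),np.percentile(q[:,2],[50,90,99]))
for a,b in((-.17,-.14),(.03,.06)):
    m=(abs(c[...,0]+.054)<.06)&(c[...,1]>a)&(c[...,1]<b)&(c[...,2]>.12)&(c[...,2]<.4);q=c[m];print(a,len(q),np.percentile(q[:,2],[0,1,2,5,10,50]))
```

```text
[-0.08876228 -0.15186619  0.05175259] [-0.0231699  -0.13306727  0.11307362] [0.083977   0.10722168 0.11118121]
[-0.08592518 -0.1514059   0.0402233 ] [-0.01989507 -0.13301743  0.11012238] [0.09109727 0.10803791 0.11001092]
-0.17 74 [0.2415723  0.24330097 0.24412682 0.245925   0.24982198 0.25914275]
0.03 149 [0.21891727 0.22066944 0.22300252 0.22688725 0.2351669  0.25910165]
```

>>> apply_moves(commands=[{"grip": 0.6,"slide": [0,0.0015,0.015],"roll": 0},{"grip": 0.6,"slide": [0,0.0015,0.03],"roll": 0},{"grip": 0.6,"slide": [0,0.0015,0.042],"roll": 0},{"grip": 0.6,"slide": [0,0.0015,0.048],"roll": 0},{"grip": 0.6,"slide": [0,0.0015,0.048],"roll": 0}])

```text
time_s: 11.28
tcp_pos: [0.4716, -0.0217, 0.067]
eef_rot: [180.0, -0.0, -84.4]
contact_force: [0.3, -0.3, 0.5]
gripper_width: 0.0351
```

Run:
```python
from h import *
force();look("side","s9",(205,170,285,230),8)
```

```text
F mean [ 0.21 -0.1  -0.21] sd [0.43 0.41 0.83] Fcase [-0.12 -0.2 ] tcp case [-0.054  -0.0487  0.0675] w 0.035207851552142046 t 11.575
```

View pics/s9.png

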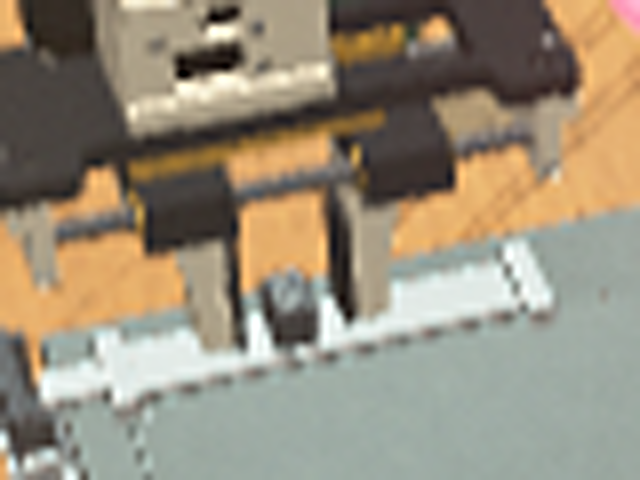

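The fingers straddle the block: tips at crop (218,345) and (365,315), block at (290,305). Next I close gently.

>>> apply_moves(commands=[{"grip": 0.75,"slide": [0,0,0],"roll": 0},{"grip": 0.85,"slide": [0,0,0],"roll": 0},{"grip": 1,"slide": [0,0,0],"roll": 0},{"grip": 1,"slide": [0,0,0],"roll": 0},{"grip": 1,"slide": [0,0,0],"roll": 0}], grip_force=15)

```text
time_s: 12.25
tcp_pos: [0.4718, -0.0217, 0.0672]
eef_rot: [-180.0, 0.0, -84.4]
contact_force: [0.3, 0.3, -0.3]
gripper_width: 0.0157
```

Run:
```python
from h import *
force();look("side","s10",(205,170,285,230),8)
```

```text
F mean [ 0.66 -0.2  -0.18] sd [0.68 0.41 0.3 ] Fcase [-0.27 -0.63] tcp case [-0.0541 -0.0485  0.0672] w 0.01605844650043537 t 12.55
```

View pics/s10.png

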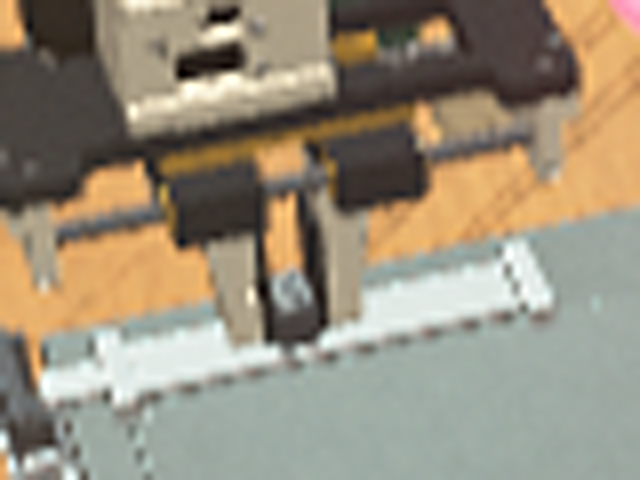

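>>> apply_moves(commands=[{"grip": 1,"slide": [0,0,0],"roll": 0},{"grip": 1,"slide": [0,0,0.001],"roll": 0},{"grip": 1,"slide": [0,0,0.002],"roll": 0},{"grip": 1,"slide": [0,0,0.003],"roll": 0}], grip_force=40)

```text
time_s: 13.1
tcp_pos: [0.4719, -0.0222, 0.0644]
eef_rot: [-180.0, -0.0, -84.4]
contact_force: [-1.2, -5.9, 6.2]
gripper_width: 0.0156
```

Run:
```python
from h import *
force()
```

```text
F mean [ 0.5  -5.56  4.58] sd [0.59 0.51 0.48] Fcase [-5.58  0.05] tcp case [-0.0546 -0.0485  0.0644] w 0.015561899689780114 t 13.4
```

>>> apply_moves(commands=[{"grip": 1,"slide": [0.0008,0,0],"roll": 0},{"grip": 1,"slide": [0.001,0,0.001],"roll": 0},{"grip": 1,"slide": [0.001,0,0.001],"roll": 0}])

```text
time_s: 13.78
tcp_pos: [0.4719, -0.0225, 0.0632]
eef_rot: [-180.0, 0.0, -84.4]
contact_force: [-0.2, -1.4, 3.8]
gripper_width: 0.0159
```

Run:
```python
from h import *
force()
```

```text
F mean [-0.85 -0.02  4.65] sd [0.42 0.43 0.24] Fcase [0.06 0.85] tcp case [-0.0549 -0.0485  0.0632] w 0.015794394571241363 t 14.075
```

>>> apply_moves(commands=[{"grip": 1,"slide": [0.0002,0,0.001],"roll": 0},{"grip": 1,"slide": [0.0002,0,0.001],"roll": 0}])

```text
time_s: 14.32
tcp_pos: [0.472, -0.0226, 0.0622]
eef_rot: [-180.0, 0.0, -84.4]
contact_force: [-0.2, 0.6, 4.4]
gripper_width: 0.0153
```

Run:
```python
from h import *
force(5)
```

```text
F mean [-1.03  1.42  4.24] sd [0.7  0.81 0.17] Fcase [1.52 0.89] tcp case [-0.0551 -0.0485  0.0622] w 0.015618787143658167 t 14.575
```

>>> apply_moves(commands=[{"grip": 1,"slide": [0.0002,0,0.001],"roll": 0},{"grip": 1,"slide": [0.0002,0,0.001],"roll": 0}])

```text
time_s: 14.82
tcp_pos: [0.472, -0.0229, 0.0612]
eef_rot: [-180.0, 0.0, -84.4]
contact_force: [-0.8, 1.7, 5.3]
gripper_width: 0.0155
```

Run:
```python
from h import *
force(5)
```

```text
F mean [-0.83  2.08  4.8 ] sd [0.29 0.58 0.37] Fcase [2.15 0.62] tcp case [-0.0553 -0.0486  0.0612] w 0.015333983092857965 t 15.075
```

>>> apply_moves(commands=[{"grip": 1,"slide": [0,0,0.0005],"roll": 0},{"grip": 1,"slide": [0,0,0.001],"roll": 0},{"grip": 1,"slide": [0,0,0.001],"roll": 0}])

```text
time_s: 15.45
tcp_pos: [0.472, -0.023, 0.0603]
eef_rot: [-180.0, -0.0, -84.4]
contact_force: [-1.1, 2.4, 5.6]
gripper_width: 0.0155
```

>>> apply_moves(commands=[{"grip": 1,"slide": [0,0,0.0005],"roll": 0},{"grip": 1,"slide": [0,0,0.001],"roll": 0},{"grip": 1,"slide": [0,0,0.001],"roll": 0}])

```text
time_s: 15.82
tcp_pos: [0.472, -0.0232, 0.0593]
eef_rot: [-180.0, -0.0, -84.4]
contact_force: [-0.8, 1.9, 6.7]
gripper_width: 0.0155
```

>>> apply_moves(commands=[{"grip": 1,"slide": [0.0002,0,0.0005],"roll": 0},{"grip": 1,"slide": [0.0002,0,0.001],"roll": 0},{"grip": 1,"slide": [0.0002,0,0.001],"roll": 0}])

```text
time_s: 16.2
tcp_pos: [0.4721, -0.0233, 0.0584]
eef_rot: [-180.0, -0.0, -84.4]
contact_force: [-0.4, 1.4, 7.3]
gripper_width: 0.0154
```

Run:
```python
from h import *
force(5)
```

```text
F mean [-1.26  1.41  6.87] sd [0.14 0.7  0.11] Fcase [1.53 1.12] tcp case [-0.0557 -0.0486  0.0584] w 0.015777183422082078 t 16.45
```

>>> apply_moves(commands=[{"grip": 1,"slide": [0.0001,0,0.0005],"roll": 0},{"grip": 1,"slide": [0.0002,0,0.001],"roll": 0},{"grip": 1,"slide": [0.0002,0,0.001],"roll": 0}])

```text
time_s: 16.82
tcp_pos: [0.4722, -0.0235, 0.0574]
eef_rot: [-180.0, -0.0, -84.4]
contact_force: [-0.4, 1.3, 7.5]
gripper_width: 0.0158
```

>>> apply_moves(commands=[{"grip": 1,"slide": [0.0001,0,0.0005],"roll": 0},{"grip": 1,"slide": [0.0002,0,0.001],"roll": 0},{"grip": 1,"slide": [0.0002,0,0.001],"roll": 0}])

```text
time_s: 17.2
tcp_pos: [0.4723, -0.0236, 0.0566]
eef_rot: [-180.0, 0.0, -84.4]
contact_force: [-2.1, 1.8, 7.6]
gripper_width: 0.0155
```

Run:
```python
from h import *
force(4)
```

```text
F mean [-2.02  1.91  8.07] sd [0.39 0.55 0.16] Fcase [2.1  1.83] tcp case [-0.056  -0.0488  0.0565] w 0.01608720906687882 t 17.4
```

>>> apply_moves(commands=[{"grip": 1,"slide": [0,0,0.0004],"roll": 0},{"grip": 1,"slide": [0,0,0.0008],"roll": 0},{"grip": 1,"slide": [0,0,0.0008],"roll": 0}])

```text
time_s: 17.77
tcp_pos: [0.4723, -0.0236, 0.0561]
eef_rot: [-180.0, -0.0, -84.4]
contact_force: [-3.8, 2.0, 12.8]
gripper_width: 0.0157
```

Run:
```python
from h import *
force(4)
```

```text
F mean [-4.26  1.7  13.06] sd [0.23 0.26 0.2 ] Fcase [2.11 4.08] tcp case [-0.0561 -0.0488  0.0561] w 0.015895535373322837 t 17.975
```

>>> apply_moves(commands=[{"grip": 1,"slide": [0.0001,0,0.0004],"roll": 0},{"grip": 1,"slide": [0.0001,0,0.0008],"roll": 0},{"grip": 1,"slide": [0.0001,0,0.0008],"roll": 0}])

```text
time_s: 18.35
tcp_pos: [0.4723, -0.0237, 0.0558]
eef_rot: [-179.9, -0.0, -84.4]
contact_force: [-6.1, 3.9, 18.4]
gripper_width: 0.0154
```

Run:
```python
from h import *
force(4)
```

```text
F mean [-5.86  3.1  18.26] sd [0.19 0.62 0.18] Fcase [3.65 5.53] tcp case [-0.0561 -0.0487  0.0557] w 0.01564106175744219 t 18.55
```

>>> apply_moves(commands=[{"grip": 1,"slide": [-0.0002,0,-0.0003],"roll": 0},{"grip": 1,"slide": [-0.0002,0,-0.0005],"roll": 0},{"grip": 1,"slide": [-0.0002,0,-0.0005],"roll": 0}])

```text
time_s: 18.92
tcp_pos: [0.4723, -0.0237, 0.056]
eef_rot: [-180.0, -0.0, -84.4]
contact_force: [-4.2, 1.7, 13.2]
gripper_width: 0.016
```

Run:
```python
from h import *
force(4)
```

```text
F mean [-4.01  1.92 14.59] sd [0.54 0.81 0.37] Fcase [2.31 3.8 ] tcp case [-0.0561 -0.0488  0.056 ] w 0.015427987656671078 t 19.125
```

>>> apply_moves(commands=[{"grip": 1,"slide": [0,-0.001,0],"roll": 0},{"grip": 1,"slide": [0,-0.002,0],"roll": 0},{"grip": 1,"slide": [0,-0.003,0],"roll": 0}])

```text
time_s: 19.5
tcp_pos: [0.4741, -0.0235, 0.0558]
eef_rot: [179.9, -0.0, -84.4]
contact_force: [-8.8, 3.9, 18.5]
gripper_width: 0.0157
```

Run:
```python
from h import *
force(4)
```

```text
F mean [-8.22  3.05 17.62] sd [0.22 0.21 0.68] Fcase [3.84 7.89] tcp case [-0.0561 -0.0506  0.0558] w 0.015429584039766537 t 19.7
```

>>> apply_moves(commands=[{"grip": 1,"slide": [-0.0002,0,-0.0005],"roll": 0},{"grip": 1,"slide": [-0.0002,0,-0.0005],"roll": 0}])

```text
time_s: 19.95
tcp_pos: [0.4742, -0.0235, 0.0561]
eef_rot: [179.9, -0.0, -84.4]
contact_force: [-6.0, 2.3, 14.0]
gripper_width: 0.0156
```

Run:
```python
from h import *
force(4)
```

```text
F mean [-6.05  1.45 13.99] sd [0.42 0.36 0.55] Fcase [2.03 5.88] tcp case [-0.0561 -0.0507  0.0561] w 0.01572714645263773 t 20.15
```

>>> apply_moves(commands=[{"grip": 1,"slide": [0,-0.001,0],"roll": 0},{"grip": 1,"slide": [0,-0.001,0],"roll": 0}])

```text
time_s: 20.4
tcp_pos: [0.4753, -0.0233, 0.0561]
eef_rot: [179.9, -0.0, -84.4]
contact_force: [-6.1, 1.9, 13.6]
gripper_width: 0.0156
```

Run:
```python
from h import *
force(4)
```

```text
F mean [-5.84  1.45 13.92] sd [0.58 0.45 0.34] Fcase [2.02 5.67] tcp case [-0.0561 -0.0518  0.0561] w 0.01585579730430967 t 20.6
```

The bolt now follows one to one with the side force steady at about 5.7 N and the press at about 14 N, so I keep sliding.

>>> apply_moves(commands=[{"grip": 1,"slide": [0,-0.001,0],"roll": 0},{"grip": 1,"slide": [0,-0.002,0],"roll": 0},{"grip": 1,"slide": [0,-0.003,0],"roll": 0}])

```text
time_s: 20.98
tcp_pos: [0.478, -0.0231, 0.0561]
eef_rot: [179.9, -0.0, -84.4]
contact_force: [-7.7, 2.5, 14.4]
gripper_width: 0.0159
```

Run:
```python
from h import *
force(4)
```

```text
F mean [-6.48  1.85 14.92] sd [0.98 0.55 0.21] Fcase [2.47 6.27] tcp case [-0.0561 -0.0546  0.0561] w 0.015928211514941795 t 21.175
```

>>> apply_moves(commands=[{"grip": 1,"slide": [0,-0.001,-0.0001],"roll": 0},{"grip": 1,"slide": [0,-0.002,-0.0001],"roll": 0},{"grip": 1,"slide": [0,-0.003,-0.0001],"roll": 0},{"grip": 1,"slide": [0,-0.004,-0.0001],"roll": 0}])

```text
time_s: 21.68
tcp_pos: [0.4817, -0.0227, 0.0561]
eef_rot: [179.9, -0.0, -84.4]
contact_force: [-8.3, 2.0, 15.4]
gripper_width: 0.0155
```

Run:
```python
from h import *
force(4)
```

```text
F mean [-6.69  2.14 14.43] sd [0.26 0.68 0.24] Fcase [2.78 6.45] tcp case [-0.0561 -0.0583  0.0561] w 0.015558886912866594 t 21.875
```

>>> apply_moves(commands=[{"grip": 1,"slide": [0,-0.001,-0.0001],"roll": 0},{"grip": 1,"slide": [0,-0.002,-0.0001],"roll": 0},{"grip": 1,"slide": [0,-0.003,-0.0001],"roll": 0},{"grip": 1,"slide": [0,-0.004,-0.0001],"roll": 0},{"grip": 1,"slide": [0,-0.005,-0.0001],"roll": 0}])

```text
time_s: 22.5
tcp_pos: [0.4866, -0.0223, 0.0561]
eef_rot: [179.9, -0.0, -84.4]
contact_force: [-8.0, 2.1, 14.4]
gripper_width: 0.0156
```

Run:
```python
from h import *
force(4)
```

```text
F mean [-7.01  1.81 13.97] sd [0.82 0.1  0.56] Fcase [2.49 6.8 ] tcp case [-0.0561 -0.0633  0.0561] w 0.01574514417642545 t 22.7
```

>>> apply_moves(commands=[{"grip": 1,"slide": [0,-0.001,0],"roll": 0},{"grip": 1,"slide": [0,-0.002,0],"roll": 0},{"grip": 1,"slide": [0,-0.003,0],"roll": 0},{"grip": 1,"slide": [0,-0.004,0],"roll": 0},{"grip": 1,"slide": [0,-0.005,0],"roll": 0}])

```text
time_s: 23.32
tcp_pos: [0.4915, -0.0218, 0.0562]
eef_rot: [179.9, -0.0, -84.4]
contact_force: [-7.8, 3.0, 14.1]
gripper_width: 0.0161
```

Run:
```python
from h import *
force(4)
```

```text
F mean [-7.55  1.95 14.37] sd [0.27 0.43 0.42] Fcase [2.67 7.32] tcp case [-0.0561 -0.0682  0.0562] w 0.015426593387838484 t 23.525
```

>>> apply_moves(commands=[{"grip": 1,"slide": [0,-0.001,-0.0001],"roll": 0},{"grip": 1,"slide": [0,-0.002,-0.0001],"roll": 0},{"grip": 1,"slide": [0,-0.003,-0.0001],"roll": 0}])

```text
time_s: 23.9
tcp_pos: [0.4946, -0.0215, 0.0562]
eef_rot: [179.9, -0.0, -84.4]
contact_force: [-6.6, 1.6, 13.8]
gripper_width: 0.0156
```

Run:
```python
from h import *
force(4)
```

```text
F mean [-6.52  2.31 13.87] sd [0.25 0.4  0.37] Fcase [2.94 6.26] tcp case [-0.0561 -0.0714  0.0562] w 0.015337947861704527 t 24.1
```

>>> apply_moves(commands=[{"grip": 1,"slide": [0,-0.0007,0],"roll": 0},{"grip": 1,"slide": [0,-0.0014,0],"roll": 0},{"grip": 1,"slide": [0,-0.0014,0],"roll": 0}])

```text
time_s: 24.48
tcp_pos: [0.4962, -0.0213, 0.0562]
eef_rot: [179.9, -0.0, -84.4]
contact_force: [-7.2, 2.3, 13.3]
gripper_width: 0.0157
```

Run:
```python
from h import *
force(4)
```

```text
F mean [-6.65  2.18 13.39] sd [0.4  0.27 0.53] Fcase [2.82 6.41] tcp case [-0.0561 -0.0727  0.0562] w 0.015610845229234765 t 24.675
```

>>> apply_moves(commands=[{"grip": 1,"slide": [0,-0.0005,0],"roll": 0},{"grip": 1,"slide": [0,-0.001,0],"roll": 0},{"grip": 1,"slide": [0,-0.001,0],"roll": 0}])

```text
time_s: 25.05
tcp_pos: [0.4965, -0.0213, 0.0562]
eef_rot: [179.8, -0.0, -84.4]
contact_force: [-9.5, 2.7, 15.3]
gripper_width: 0.0158
```

Run:
```python
from h import *
force(4);look("side","s11",(185,170,285,245),7)
```

```text
F mean [-8.99  2.58 15.48] sd [0.11 0.2  0.34] Fcase [3.45 8.69] tcp case [-0.0561 -0.073   0.0562] w 0.015417679581679899 t 25.25
```

View pics/s11.png

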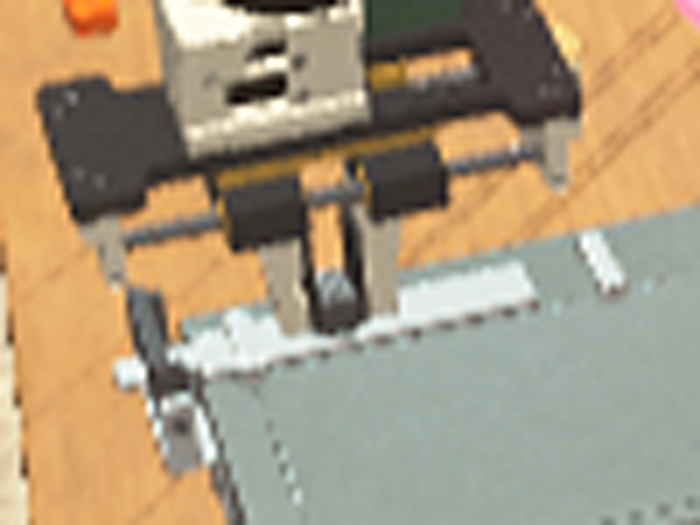

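The tongue end shows beyond the staple at crop (125,370) and the bolt's end stop can be felt. I'll relax the press and release.

>>> apply_moves(commands=[{"grip": 1,"slide": [-0.0002,0.0006,-0.0005],"roll": 0},{"grip": 1,"slide": [-0.0003,0.0008,-0.001],"roll": 0},{"grip": 1,"slide": [-0.0003,0.0008,-0.001],"roll": 0}])

```text
time_s: 25.68
tcp_pos: [0.4965, -0.0211, 0.0568]
eef_rot: [179.9, -0.0, -84.4]
contact_force: [-3.1, 0.2, 5.8]
gripper_width: 0.0155
```

Run:
```python
from h import *
force(4)
```

```text
F mean [-3.1   0.24  6.81] sd [0.59 0.24 0.73] Fcase [0.54 3.06] tcp case [-0.0559 -0.0731  0.0568] w 0.01578600358790018 t 25.875
```

>>> apply_moves(commands=[{"grip": 1,"slide": [-0.0001,0.0003,-0.0006],"roll": 0},{"grip": 0.85,"slide": [-0.0001,0.0003,-0.0006],"roll": 0},{"grip": 0.7,"slide": [-0.0001,0.0003,-0.0006],"roll": 0},{"grip": 0.65,"slide": [-0.0001,0.0003,-0.0006],"roll": 0},{"grip": 0.65,"slide": [-0.0001,0.0003,-0.0006],"roll": 0}])

```text
time_s: 26.5
tcp_pos: [0.4969, -0.0206, 0.0572]
eef_rot: [180.0, -0.0, -84.4]
contact_force: [-0.5, -1.0, -0.2]
gripper_width: 0.0303
```

Run:
```python
from h import *
force(4);look("side","s12",(185,170,285,245),7)
```

```text
F mean [ 0.32  0.18 -0.27] sd [0.62 0.29 0.22] Fcase [ 0.15 -0.33] tcp case [-0.0554 -0.0736  0.0573] w 0.030876175365430802 t 26.7
```

View pics/s12.png

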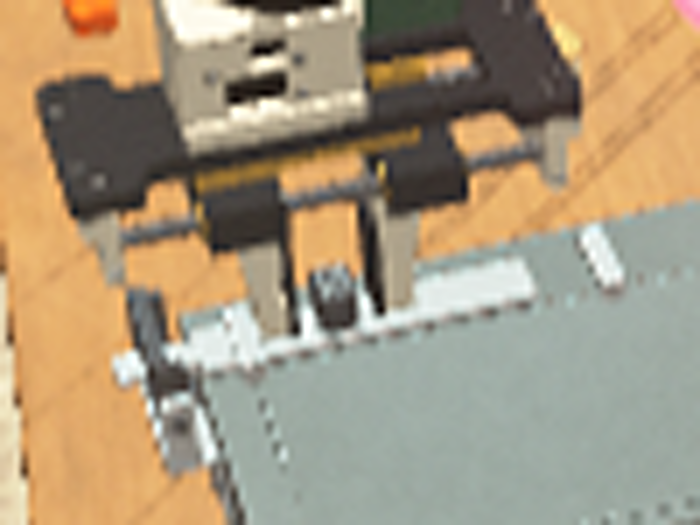

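Released cleanly: the block at crop (333,300) is clear of both fingers and the tongue is still through the staple at (125,368). Next I lift away and verify.

>>> apply_moves(commands=[{"grip": 0.65,"slide": [0,0,-0.012],"roll": 0},{"grip": 0.65,"slide": [0,0,-0.03],"roll": 0},{"grip": 0.65,"slide": [0,0,-0.07],"roll": 0},{"grip": 0.65,"slide": [-0.06,0,-0.12],"roll": 0},{"grip": 0.65,"slide": [-0.12,0,-0.16],"roll": 0}])

```text
time_s: 27.38
tcp_pos: [0.4875, 0.079, 0.2058]
eef_rot: [-179.9, 0.0, -84.5]
contact_force: [1.0, 0.5, -0.0]
gripper_width: 0.0306
```

>>> apply_moves(commands=[{"grip": 0.65,"slide": [-0.06,0,0],"roll": 0},{"grip": 0.65,"slide": [-0.12,0,0],"roll": 0},{"grip": 0.65,"slide": [-0.12,0,0],"roll": 0},{"grip": 0.65,"slide": [-0.12,0,0],"roll": 0},{"grip": 0.65,"slide": [-0.12,0,0],"roll": 0}])

```text
time_s: 28.0
tcp_pos: [0.4759, 0.1968, 0.2034]
eef_rot: [-180.0, 0.0, -84.5]
contact_force: [-0.3, 0.0, -1.1]
gripper_width: 0.0309
```

Run:
```python
from h import *
theta();force(3)
p,d=look("side","s13",(165,130,345,265),4);p2,d2=look("top","t13",(200,80,440,280),3)
for n,d in(("side",d),("top",d2)):
    P=pts(n,d)-O;c=np.stack([P@EX,P@EY,P[...,2]],-1)
    m=(c[...,0]>-.09)&(c[...,0]<-.02)&(c[...,1]>-.1)&(c[...,1]<-.04)&(c[...,2]>.097)&(c[...,2]<.13)
    q=c[m];print(n,len(q),q.min(0),q.max(0),np.median(q,0))
    z0=np.load(f"{n}0.npz")
    m=(c[...,1]>.05)&(c[...,1]<.12)&(c[...,0]>-.08)&(c[...,0]<.08);q=c[m];f=np.polyfit(q[:,0],q[:,2],1);print("lid slope->theta",-np.arctan(f[0]) ,f)
for n in("side","top"):
  for o in("paste_jar","thread","loupe","tape_roll"):
    c=get_calibration(n)
    print(n,o,[(round(b["score"],2),np.round(np.array(c["R"]).T@(np.array(b["position"])-c["t"]),3)) for b in boxes_of(o,n)[:2]])
```

```text
score 0.93 n 1048
theta pct [0.0511382  0.07803614 0.12494126] 763
F mean [-0.36  0.42  0.21] sd [0.15 0.24 0.49] Fcase [0.45 0.32] tcp case [ 0.1631 -0.074   0.2033] w 0.030633035443208056 t 28.25
side 9 [-0.04713551 -0.08165509  0.09776558] [-0.0405549  -0.07184176  0.10713061] [-0.04517161 -0.0761523   0.10223094]
lid slope->theta 0.044002714576211834 [-0.04403114  0.08102413]
top 54 [-0.06530057 -0.08410131  0.09909196] [-0.04520346 -0.06524902  0.11683302] [-0.05584449 -0.07242457  0.10857351]
lid slope->theta 0.02440663974958732 [-0.02441149  0.07970469]
side paste_jar [(0.74, array([ 0.523, -0.276,  0.07 ]))]
side thread [(0.34, array([0.431, 0.381, 0.028]))]
side loupe [(0.85, array([0.431, 0.379, 0.029]))]
side tape_roll [(0.81, array([0.567, 0.342, 0.012]))]
top paste_jar [(0.85, array([ 0.504, -0.292,  0.074]))]
top thread [(0.75, array([0.418, 0.025, 0.08 ])), (0.66, array([ 0.365, -0.248,  0.041]))]
top loupe [(0.56, array([0.429, 0.369, 0.027])), (0.32, array([ 0.486, -0.018,  0.093]))]
top tape_roll [(0.73, array([0.558, 0.344, 0.01 ])), (0.53, array([ 0.367, -0.249,  0.044]))]
```

View pics/s13.png

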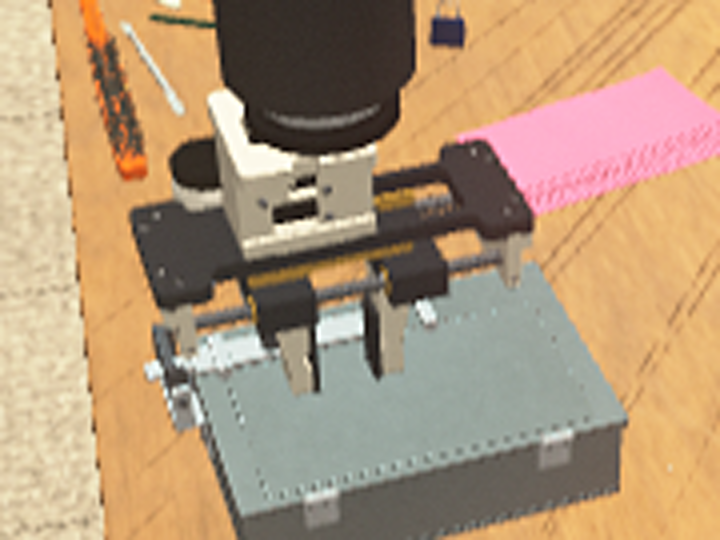

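View pics/t13.png

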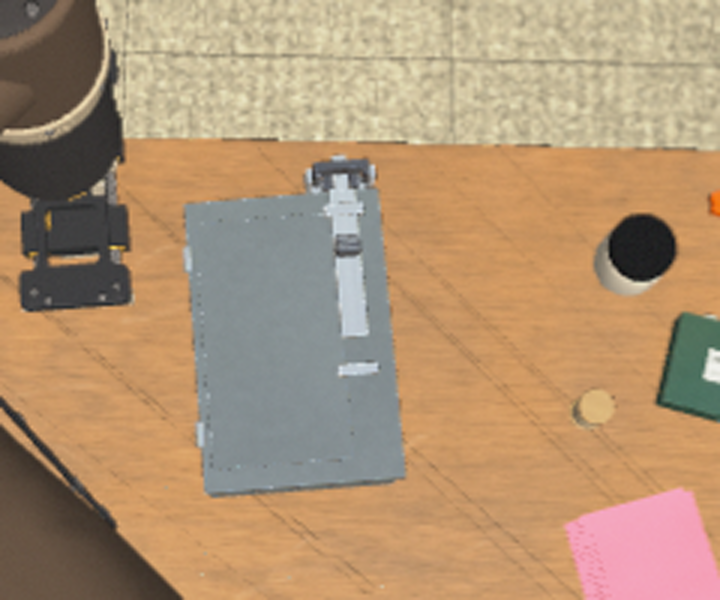

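```bash
python3 -c "
from plant import *
print(close_job())"
```

```text
the job is handed in; nothing more can be done
None
```

I closed and bolted the case and handed the job in at about 29 s of 69 s; no verdict was reported.

**What I did:**
- I pushed the lid from behind past upright, to about 1.2 rad, then backed off and let it fall shut on the seal.
- I pinched the thumb block and pressed until the force jumped at the sill, about 11 mm down and 8 N.
- I slid the bolt home at roughly 13.5 to 15 N of press until I felt its end stop, then released and lifted away.

**Last checks:**
- **Lid:** it stayed down at an estimated 0.02 to 0.04 rad. Two depth fits gave 0.044 and 0.024, and the change from the resting reading suggests about 0.02.
- **Bolt:** it travelled about 24 to 25 mm. The thumb block is at case y of about -73 mm, and the tongue shows beyond the staple.
- **Arm:** it was clear of the case with no contact force.
- **Bystanders:** all four were found within about 15 mm of where they started. That spread is the detector's noise, and nothing came near them.
- **Deed:** it was not seen again once the lid closed over it.

**What disagreed or went wrong:**
- **Tool height:** in the camera pictures the fingertips were about 35 mm higher than the reported tool position. My first push passed over the lid without touching it; I corrected for this from then on.
- **Press overshoot:** the wrist reading reached about 18 N twice. The first time was just after the bolt touched the sill, the second at the start of the slide. About 8 N of that was carried by the seal, so I estimate about 10 N on the staple, under the 17 N limit. I backed off to 14 N both times.
- **Detector:** the "thread" network sometimes reported other things as thread.

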